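# Park the index plunger of a banding wheel and turn the wheel to its next station

### The arm

A 6-joint arm with a two-finger parallel gripper is mounted at the origin on the work surface. World frame = base frame: x ahead of the robot, y to its left, z up, the work surface at z = 0. Lengths are in m, angles in rad, forces in N, time in s.
With the tool pointing down it reaches from about 0.25 to 0.725 m from the base axis. Payload 4 kg.
Tool frame: the origin (TCP) lies on the centre line of the jaws, within the pads' length; the fingertips stand tip_reach ahead of it and the grasp point (between the pads) lies 5 mm behind it (tip_reach is the distance from the TCP to the fingertips, in m); z points along the fingers, y is the direction in which the jaws open and shut (so a half turn about z gives the same grasp; the last joint's range is limited). The gripper opens to 85 mm and grips with 20 to 120 N. Pads are 22 mm wide; open, the fingers measure 114 mm over their backs; the gripper's body (76 mm by 85 mm) begins 54 mm behind the grasp point. The pads swing forward as they close: fully open they stand 13 mm farther back than shut.
Start: joints at [-1.154, 0.241, 0.005, 1.335, 0, 1.571], TCP at [0.202, -0.457, 0.245] pointing down, gripper open.
Joint ranges: [-2.72, 2.72], [-1.05, 1.87], [-1.09, 1.28], [-1.99, 2.15], [-1.42, 1.44], [-3.14, 3.14]. Speed limits (rad/s): [2.79, 2.79, 3.14, 3.14, 3.14, 3.14].

### API

Orientations are given as a unit quaternion [x, y, z, w].
In Python, from workcell import * gives the robot as it stands.
- The arm moves only by the tool arm_command, never from a script. Its arguments are lists of equal length, an entry for each row: "translation": the shift along the tool's x, y, z in cm, a list of three; "turn": the turn about the tool's z in rad; "hand": the closure, from 0 (fully open) to 1 (shut). In form: {"translation": [[x, y, z], ...], "turn": [turn, ...], "hand": [hand, ...]}. A call has 1 to 5 rows; each row is the pose to reach, as a shift and turn from the pose commanded when the call began, along the tool's axes at that moment; what a row does not reach only later rows make up. A row lasts 1/12 s, in which the tool goes at most 41.7 mm and 7.16 degrees, less where a joint would pass 70% of its speed; a pose out of reach is approached as far as the arm can. A call with a gripper value outside its range is refused whole. The fingers move at their own pace and stop on an object; the grip force is fixed at half the most. Time passes only in rows, so rows that repeat a pose let the fingers close. It gives the time, the measured TCP pose, the force and the opening at its end, in the units of the state.
- get_obs(): the state, without advancing time (a new reading comes with each control period).
- camera(name): name is "side" or "top" or "wrist"; returns (picture, depth): 384x512x3 uint8, red, green, blue; 384x512 float32, m along the optical axis (not along the pixel's ray), 0 where there is no reading.
- camera_info(name): a dict with "mtx" (3x3 intrinsics, pixels), "world_to_cam" (4x4, takes a point from world to camera coordinates). Camera axes: x right, y down, z forward; pixel columns grow to the right and rows downward; lengths in m; the calibration is good to about 2 mm. A picture is of the moment at which its call begins: read the wrist's pose just before it. camera_info takes no time and is no camera call; for the wrist camera it gives the pose at the moment of the call.
- job_done(): hands the job in, once; it reports no verdict.
Trained networks look in the newest picture that a camera, given by its name, has taken for a name from the list of things; names that differ only in an ending like _2 or _b are one class to them, and where a whole thing is asked for, a point or a joint stands for the part that bears it (a point fixed in the world has none). Each returns a list of dicts, best first, with "conf" (0 to 1); they miss things now and then, are a little off and sometimes report something else, mostly with a low value. They report only what shows in the picture. A call takes as long as a camera call. They do not tell look-alikes from the thing itself.
- search_frame(camera, name): "location" ([row, column] in pixels, amid what is visible of it).
- spot_point(camera, name): "location" ([row, column] in pixels: a listed point, or the origin of a listed thing).
The state is a dict: "clock": time; "joint_pos": joint angles; "joint_vel": joint speeds; "tau": joint torques, N m; "eef_pos": TCP position; "tool_rot": TCP orientation; "ft_force": force on the tool from outside, world axes, zero at the start; "ft_torque": the same for the moment, N m; "grip_width": finger opening in m.
Only numpy, scipy, OpenCV 4.12 (cv2) and the standard library are available. Lean on these libraries where they do the work, as an engineer would, in place of code of your own. Each camera call takes 0.05 s, during which the arm holds its last target. There are 200 camera calls.

### The job

The banding wheel is locked by its spring plunger. Pull the plunger's T-handle up, twist it counter-clockwise (seen from above) until it meets its stop post, and let it down into the rest notch so that it stays retracted when you let go; work by feel and do not strain the plunger against its housing. Then turn the freed wheel a quarter turn counter-clockwise by its upright peg and let go, without disturbing the clay cup on it or the other things on the table.

Things in the scene. Friction and masses are not known exactly. Their poses are not given: they have to be found in the camera images.
- handle_grip (a point): Middle of the plunger's black T-handle bar, on the vertical plunger axis. The bar is 50 mm long (this point's own x axis), 14 mm wide (y) and 22 mm tall, level, this point in its middle, on a 14 mm round steel stem. Nothing stands within 40 mm of it at the bar's height or 10 mm below. Pinch it from above across the 14 mm. z points up.
- handle: The T-handle with stem, radial key and locking pin, one rigid piece; origin on the plunger axis, 59 mm below handle_grip, z up. The key, 6 mm wide and tall, sticks out along +x of this frame to 26 mm from the axis, below one end of the bar. It moves only up and down (joint spindle) and round (joint knob). Key and clip are light: more than about 25 N against the housing damages them.
- housing: Fixed steel housing and bracket of the plunger; origin on the plunger axis at the bracket's top face (103 mm above the table), z up, axes as the stand's. Round base 54 mm across; the deep slot lies along its +x, then counter-clockwise the land, the rest notch and the stop post. The bracket's post stands on its +y side, 32 mm and more from the axis, no higher than this origin.
- slot (a point): Top of the deep slot (9 mm wide, 14 mm deep) that holds the key when locked, 20 mm from the plunger axis. Its counter-clockwise wall is as high as the land; its clockwise wall is tall, so the handle cannot turn clockwise. Past the land comes the rest notch (8 mm wide, 4 mm deep), directly followed by a steel stop post (34 mm above the bracket's top face), too tall for the key to pass.
- spindle (a joint): Lift of the plunger, m. 0 locked (down); 0.010 resting in the rest notch; 0.014 key on the land; at 0.017 a clip under the bracket meets the bracket, a hard end stop. The spring pulls down with 9 N at 0, rising by 0.2 N per mm (12.4 N at the end stop).
- knob (a joint): Turn of the handle, rad, counter-clockwise from above positive; 0 with the key in the deep slot. Turns almost freely when lifted 14 mm or more. The ring with rest notch and stop post is set differently each time: the notch's middle lies anywhere from 0.86 to 1.40 rad, only sight or touch tells. With the raised key against the post it stands over the notch, about 0.05 rad past the middle.
- wheel (a joint): Turn of the wheel, rad, counter-clockwise from above positive; 0 at the start, where the plunger's pin stands between two small steel lugs on the wheel's rim and locks it. With the plunger retracted it turns both ways, and friction (about 0.12 N m) keeps it where it is left. A quarter turn is 1.57.
- peg_grip (a point): On the axis of the wheel's upright round steel peg, 14 mm in diameter; this point is 18 mm below the peg's top and 38 mm above the wheel's top face. The peg stands 78 mm from the wheel's axis.
- wheel_center (a point): Centre of the top face of the wheel, on its vertical axis; a blue disc 220 mm across with a dark top, 60 mm above the table. The plunger's axis is 98 mm from here, its pin between two lugs; four such pairs of lugs, 10 mm tall, stand round the rim. The peg starts 135 degrees counter-clockwise (from above) of the plunger and a quarter turn keeps it well clear.
- stand: Foot of the wheel, a dark steel plate 200 by 270 by 10 mm fixed to the table; origin under the wheel's axis at table height, z up. The plunger stands on the +y side of this frame.
- cup: Unfired grey-brown clay cup standing loose in the middle of the wheel, 72 mm across the rim, 75 mm tall, origin at the centre of its underside, z up.
- scraper: Bystander: bent dark steel strip, arc about 56 mm across and 12 mm high, lying on the table beside the wheel.
- rib: Bystander: wooden rib, 95 by 45 by 7 mm, lying on the table beside the wheel.
- brush: Bystander: brush lying on the table on the side of the wheel away from the plunger.
- bowl: Bystander: clay bowl, 110 mm across, 50 mm tall.
- bat_block: Bystander: block of fired clay, 90 by 60 by 35 mm.
- beaker: Bystander: fired clay beaker, 68 mm across, 80 mm tall.
Not all that is in view belongs to the job. Leave any blue or orange look-alike of the cup alone.

How it is judged:
By the outcome, as a careful person would: the job done as asked, in the order asked, and still so for the second after the job is handed in, with the robot touching nothing.
It also fails if it takes over 72 s, if anything falls off the work surface, if the arm or the gripper's body presses on something with over 40 N, if the wrist force passes 120 N, or if a joint passes its speed limit or range.

## Working session

There is one attempt and no reset: what is moved stays moved. The work goes in short steps, Python scripts to look and compute and a tool call to move; the robot and the scene stay as the last step left them, time stands still between calls to the robot, and variables do not carry over. Pictures are saved under pics/ and viewed, about 8 in all and at most 12, crops included, and the job is handed in when it is done.

Besides the shell and the picture viewer there is one more tool, called after "Emit:" as a command line: name --pt "numbers of a row" for each row, then --argument value for the rest. arm_command: Moves the arm, as the interface text tells. Its arguments: {"type":"object","properties":{"translation":{"type":"array","items":{"type":"array","items":{"type":"number"}}},"turn":{"type":"array","items":{"type":"number"}},"hand":{"type":"array","items":{"type":"number"}}},"required":["translation","turn","hand"]}

```bash
ls; mkdir -p pics
cat > h.py <<'E'
from workcell import *
import numpy as np, cv2
def px2w(cam,rc,depth=None,z=None):
    i=camera_info(cam);K=np.array(i["mtx"]);T=np.linalg.inv(np.array(i["world_to_cam"]))
    r=np.linalg.inv(K)@[rc[1],rc[0],1.]
    if z is None: p=r*depth
    else:
        o=T[:3,3];d=T[:3,:3]@r; return o+d*(z-o[2])/d[2]
    return T[:3,:3]@p+T[:3,3]
def save(n,im,s=1):
    cv2.imwrite("pics/"+n,cv2.resize(im[:,:,::-1],None,fx=s,fy=s,interpolation=cv2.INTER_CUBIC))
E
python3 - <<'E'
from h import *
o=get_obs();print({k:np.round(v,3).tolist() for k,v in o.items()})
P={}
for c in("top","side"):
    im,d=camera(c);P[c]=im
    for n,z in[("handle_grip",.162),("peg_grip",.098),("wheel_center",.06),("slot",None),("cup",.06),("stand",0),("housing",.103)]:
        for r in spot_point(c,n)[:3]:
            l=r["location"];dd=d[int(l[0]),int(l[1])]
            print(c,n,round(r["conf"],2),np.round(l),np.round(px2w(c,l,z=z) if z is not None else 0,3),np.round(px2w(c,l,dd),3))
save("a.png",np.vstack([P["top"],P["side"]]),.78)
E
```

```text
pics
{'clock': 0.0, 'joint_pos': [-1.154, 0.241, 0.004, 1.335, 0.0, 1.571], 'joint_vel': [0.003, -0.001, -0.001, -0.001, 0.001, 0.001], 'tau': [0.001, -37.232, 25.241, 0.017, 0.0, -0.0], 'eef_pos': [0.202, -0.457, 0.244], 'tool_rot': [0.978, 0.207, -0.0, -0.001], 'ft_force': [0.562, 0.271, -0.435], 'ft_torque': [0.047, 0.01, -0.014], 'grip_width': 0.086}
top handle_grip 0.51 [178. 165.] [0.55  0.176 0.162] [0.549 0.174 0.171]
top peg_grip 0.73 [230. 241.] [ 0.42  -0.014  0.098] [ 0.422 -0.011  0.003]
top peg_grip 0.59 [189. 232.] [0.529 0.009 0.098] [0.527 0.008 0.118]
top wheel_center 0.91 [177. 209.] [0.566 0.074 0.06 ] [0.564 0.073 0.069]
top wheel_center 0.68 [177. 210.] [0.567 0.07  0.06 ] [0.567 0.07  0.063]
top slot 0.63 [172. 170.] 0 [0.571 0.169 0.134]
top cup 0.97 [174. 207.] [0.576 0.079 0.06 ] [0.575 0.078 0.069]
top cup 0.86 [168. 302.] [ 0.588 -0.184  0.06 ] [ 0.597 -0.191 -0.002]
top cup 0.68 [227. 287.] [ 0.426 -0.138  0.06 ] [ 0.427 -0.142  0.008]
top stand 0.64 [180. 208.] [0.567 0.082 0.   ] [0.558 0.075 0.069]
top housing 0.95 [184. 171.] [0.542 0.17  0.103] [0.542 0.17  0.106]
top housing 0.71 [172. 167.] [0.576 0.182 0.103] [0.566 0.169 0.173]
top housing 0.67 [181. 170.] [0.551 0.173 0.103] [0.548 0.169 0.129]
side handle_grip 0.87 [230. 211.] [0.555 0.168 0.162] [0.551 0.179 0.173]
side peg_grip 0.65 [207. 237.] [0.531 0.011 0.098] [0.529 0.023 0.108]
side wheel_center 0.63 [236. 217.] [0.566 0.082 0.06 ] [0.54  0.179 0.156]
side slot 0.32 [148. 259.] 0 [ 0.53  -0.379  0.036]
side cup 0.81 [202. 283.] [ 0.423 -0.073  0.06 ] [ 0.424 -0.113  0.028]
side cup 0.74 [189. 225.] [ 0.586 -0.104  0.06 ] [ 0.599 -0.16   0.017]
side cup 0.66 [256. 305.] [0.356 0.109 0.06 ] [0.355 0.086 0.036]
side stand 0.76 [248. 214.] [0.579 0.063 0.   ] [0.547 0.176 0.119]
side housing 0.86 [256. 214.] [0.547 0.184 0.103] [0.545 0.192 0.111]
side housing 0.26 [289. 277.] [0.408 0.247 0.103] [0.411 0.171 0.008]
```

View pics/a.png

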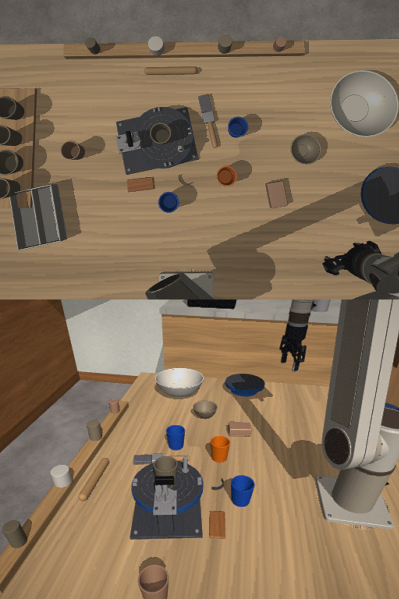

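Run:
```python
from h import *
im,d=camera("top")
i=camera_info("top");print(np.round(np.linalg.inv(i["world_to_cam"]),3).tolist(),np.round(i["mtx"],0).tolist())
save("b.png",np.hstack([im[130:230,120:260]]),5)
# bar points from depth
T=np.linalg.inv(i["world_to_cam"]);K=np.array(i["mtx"])
v,u=np.mgrid[0:384,0:512];p=np.stack([(u-K[0,2])/K[0,0]*d,(v-K[1,2])/K[1,1]*d,d],-1)@T[:3,:3].T+T[:3,3]
m=(p[...,2]>.155)&(p[...,2]<.2)&(np.hypot(p[...,0]-.55,p[...,1]-.175)<.06)&(d>0)
q=p[m];print(m.sum(),q.mean(0),q[:,2].min(),q[:,2].max());r=cv2.minAreaRect(q[:,:2].astype(np.float32)*1000);print(r,cv2.boxPoints(r))
m=(p[...,2]>.085)&(p[...,2]<.15)&(np.hypot(p[...,0]-.53,p[...,1]-.01)<.03)&(d>0)
q=p[m];print(m.sum(),q.mean(0),q.min(0),q.max(0))
```

```text
[[-0.012, -0.994, 0.109, 0.395], [-1.0, 0.013, 0.004, -0.045], [-0.005, -0.109, -0.994, 1.298], [0.0, 0.0, 0.0, 1.0]] [[454.0, 0.0, 251.0], [0.0, 454.0, 190.0], [0.0, 0.0, 1.0]]
126 [0.55144461 0.17286174 0.17137307] 0.15529384878896435 0.17860267359961246
((551.3551025390625, 174.01109313964844), (49.67534637451172, 14.575754165649414), 12.221551895141602) [[525.53754 175.87585]
 [528.6231  161.63043]
 [577.17267 172.14633]
 [574.0871  186.39175]]
29 [0.52658377 0.01307446 0.11250492] [0.52084995 0.00662846 0.0886538 ] [0.5340546  0.01910745 0.121171  ]
```

View b.

The overview shows the wheel with its grey-brown cup at top-view (207,174). The plunger's black bar is at (165,178) and the peg at (232,189). The look-alikes are blue and orange cups at (302,168), (287,227) and (215,258), and the peg_grip report at (241,230) is the scraper. Next I check the close crop.

View pics/b.png

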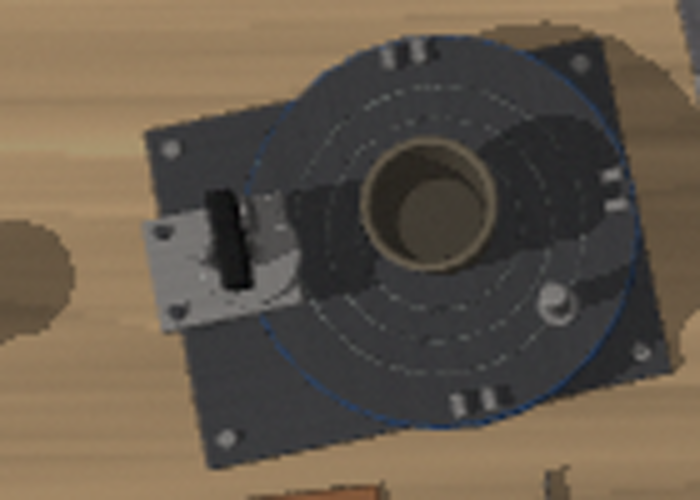

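Run:
```python
from h import *
from scipy.spatial.transform import Rotation as R
o=get_obs();r=R.from_quat(o["tool_rot"]).as_matrix();print(np.round(r,3))
t=np.array([.49,.14,.30]);print(np.round(r.T@(t-o["eef_pos"])*100,1))
i=camera_info("wrist");print(np.round(r.T@(np.linalg.inv(i["world_to_cam"])[:3,3]-o["eef_pos"]),3),np.round(r.T@np.linalg.inv(i["world_to_cam"])[:3,:3],2).tolist(),i["mtx"])
import workcell;print([k for k in dir(workcell) if not k.startswith('_')])
```

```text
[[ 0.914  0.405  0.   ]
 [ 0.405 -0.914 -0.   ]
 [ 0.     0.    -1.   ]]
[ 50.5 -43.   -5.5]
[ 0.077  0.001 -0.129] [[-0.0, -0.95, -0.3], [1.0, -0.0, -0.0], [0.0, -0.3, 0.95]] [[331.02457076   0.         254.50214095]
 [  0.         331.02457076 193.85396971]
 [  0.           0.           1.        ]]
['Unreachable', 'camera', 'camera_info', 'get_obs', 'job_done', 'search_frame', 'spot_point', 'tip_reach']
```

The crop confirms it: the black bar lies at about 12° to world x, the peg at crop (557,302), the cup in the middle, and plunger to wheel centre measures 99 mm as given. I start the approach.

Emit:
arm_command --pt "3.3 -2.5 -0.3" --pt "6.6 -5.0 -0.6" --pt "9.9 -7.5 -0.9" --pt "13.2 -10.0 -1.2" --pt "16.5 -12.5 -1.5" --turn '[0.04,0.08,0.12,0.16,0.2]' --hand '[0.35,0.35,0.35,0.35,0.35]'

```text
clock: 1.27
eef_pos: [0.3031, -0.2745, 0.2606]
tool_rot: [0.994, 0.107, 0.0, 0.0]
ft_force: [1.5, 0.0, 0.9]
grip_width: 0.0557
```

```bash
cat >> h.py <<'E'
from scipy.spatial.transform import Rotation as R
def st():
    o=get_obs();r=R.from_quat(o["tool_rot"]).as_matrix()
    print("t",round(o["clock"],2),"p",np.round(o["eef_pos"],4),"ang",round(np.degrees(np.arctan2(r[1,0],r[0,0])),2),"F",np.round(o["ft_force"],1),"M",np.round(o["ft_torque"],2),"w",round(o["grip_width"],4),"j",np.round(o["joint_pos"],2))
    return np.array(o["eef_pos"]),r
def go(t,deg=None):
    p,r=st();print("to",np.round(r.T@(np.array(t)-p)*100,2))
E
python3 -c "
from h import *
go([.5515,.174,.27]);print(tip_reach)"
```

```text
t 1.27 p [ 0.3031 -0.2745  0.2606] ang 12.24 F [1.5 0.  0.9] M [-0.03 -0.03 -0.04] w 0.0557 j [-0.74  0.05 -0.18  1.34  0.    2.19]
to [ 33.79 -38.57  -0.94]
0.014
```

Emit:
arm_command --pt "2.5 -2.8 -0.1" --pt "5.0 -5.6 -0.2" --pt "7.5 -8.4 -0.3" --pt "10.0 -11.2 -0.4" --pt "12.5 -14.0 -0.5" --turn '[-0.12,-0.24,-0.36,-0.48,-0.6]' --hand '[0.35,0.35,0.35,0.35,0.35]'

```text
clock: 1.68
eef_pos: [0.3952, -0.1107, 0.2657]
tool_rot: [0.917, 0.4, 0.0, 0.0]
ft_force: [1.1, 0.1, 0.8]
grip_width: 0.0556
```

Emit:
arm_command --pt "0 0 0" --pt "0 0 0" --pt "0 0 0" --pt "0 0 0" --pt "0 0 0" --turn '[-0.12,-0.24,-0.36,-0.48,-0.6]' --hand '[0.35,0.35,0.35,0.35,0.35]'

```text
clock: 2.1
eef_pos: [0.3947, -0.1122, 0.2654]
tool_rot: [0.757, 0.653, 0.0, 0.0]
ft_force: [0.4, 1.0, -0.5]
grip_width: 0.0555
```

Emit:
arm_command --pt "0 0 0" --pt "0 0 0" --pt "0 0 0" --pt "0 0 0" --pt "0 0 0" --turn '[-0.12,-0.24,-0.36,-0.48,-0.6]' --hand '[0.35,0.35,0.35,0.35,0.35]'

```text
clock: 2.52
eef_pos: [0.3947, -0.1125, 0.2654]
tool_rot: [0.531, 0.848, 0.0, 0.0]
ft_force: [0.3, -0.4, 0.1]
grip_width: 0.0552
```

```bash
python3 -c "
from h import *
go([.53,.17,.27])"
```

```text
t 2.52 p [ 0.3947 -0.1125  0.2654] ang 115.9 F [ 0.3 -0.4  0.1] M [-0.02 -0.03 -0.01] w 0.0552 j [-0.28  0.05 -0.16  1.35  0.    0.84]
to [19.5  24.51 -0.46]
```

Emit:
arm_command --pt "2 2.4 0" --pt "4 4.8 0" --pt "6 7.2 0" --pt "8 9.6 0" --pt "10 12 0" --turn '[-0.12,-0.24,-0.36,-0.48,-0.6]' --hand '[0.35,0.35,0.35,0.35,0.35]'

```text
clock: 2.93
eef_pos: [0.4602, 0.0308, 0.2655]
tool_rot: [0.257, 0.966, 0.0, 0.0]
ft_force: [0.2, -0.4, 1.0]
grip_width: 0.0556
```

```bash
python3 -c "
from h import *
go([.53,.17,.27])"
```

```text
t 2.93 p [0.4602 0.0308 0.2655] ang 150.25 F [ 0.2 -0.4  1. ] M [ 0.03 -0.06  0.02] w 0.0556 j [ 0.07  0.16 -0.05  1.37 -0.    0.59]
to [ 0.85 15.55 -0.45]
```

Emit:
arm_command --pt "0.2 3.1 0" --pt "0.4 6.2 0" --pt "0.6 9.3 0" --pt "0.8 12.4 0" --pt "0.8 15.5 0" --turn '[-0.12,-0.24,-0.36,-0.48,-0.6]' --hand '[0.35,0.35,0.35,0.35,0.35]'

```text
clock: 3.35
eef_pos: [0.5308, 0.1693, 0.2653]
tool_rot: [-0.041, 0.999, 0.0, 0.0]
ft_force: [0.0, 0.1, -0.1]
grip_width: 0.0556
```

Emit:
arm_command --pt "0 0 0" --turn '[-0.12]' --hand '[0.35]'

```text
clock: 3.43
eef_pos: [0.5325, 0.1723, 0.2642]
tool_rot: [-0.103, 0.995, 0.001, 0.001]
ft_force: [0.2, -0.1, 0.9]
grip_width: 0.0553
```

Run:
```python
from h import *
go([.5515,.174,.25])
im,d=camera("wrist")
for n,z in[("handle_grip",.162),("slot",.117),("housing",.103),("wheel_center",.06)]:
    for r in spot_point("wrist",n)[:2]:
        l=r["location"];print(n,round(r["conf"],2),np.round(l),np.round(px2w("wrist",l,z=z),4))
save("c.png",im,1.5)
i=camera_info("wrist");T=np.linalg.inv(i["world_to_cam"]);K=np.array(i["mtx"])
v,u=np.mgrid[0:384,0:512];p=np.stack([(u-K[0,2])/K[0,0]*d,(v-K[1,2])/K[1,1]*d,d],-1)@T[:3,:3].T+T[:3,3]
m=(p[...,2]>.165)&(p[...,2]<.185)&(np.hypot(p[...,0]-.55,p[...,1]-.175)<.045)&(d>0)
q=p[m];print(m.sum(),q.mean(0),np.median(q[:,2]));r=cv2.minAreaRect(q[:,:2].astype(np.float32)*1000);print(r)
```

```text
t 3.43 p [0.5325 0.1723 0.2642] ang -168.21 F [ 0.2 -0.1  0.9] M [-0.02 -0.02 -0.03] w 0.0553 j [0.31 0.35 0.21 1.42 0.   0.11]
to [-1.89 -0.22  1.42]
handle_grip 0.55 [228. 257.] [0.5529 0.1747 0.162 ]
slot 0.69 [141.  79.] [0.5232 0.0168 0.117 ]
slot 0.59 [230. 251.] [0.5751 0.1727 0.117 ]
housing 0.77 [203. 253.] [0.5542 0.1701 0.103 ]
1261 [0.54880695 0.16790201 0.17362392] 0.17398593340721877
((550.9781494140625, 168.39012145996094), (49.73904037475586, 13.993128776550293), 10.482342720031738)
```

View pics/c.png

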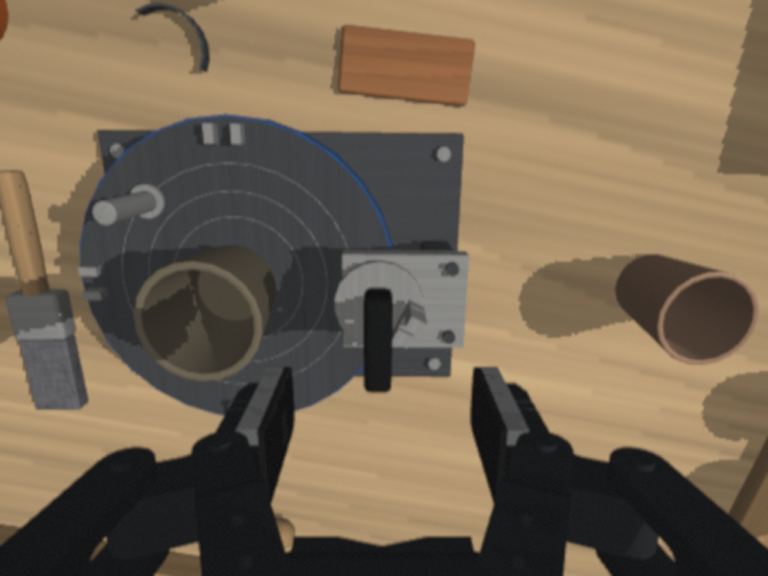

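The view shows the black bar at (377,340) centred between the fingers, the key end and slot under its lower end, and a dark bracket-like mark at (410,318). The arm was still settling during that picture, so I re-measure at rest.

```bash
cat >> h.py <<'E'
def cloud(c):
    i=camera_info(c);im,d=camera(c);T=np.linalg.inv(i["world_to_cam"]);K=np.array(i["mtx"])
    v,u=np.mgrid[0:384,0:512];return im,d,np.stack([(u-K[0,2])/K[0,0]*d,(v-K[1,2])/K[1,1]*d,d],-1)@T[:3,:3].T+T[:3,3]
def bar():
    im,d,p=cloud("wrist")
    m=(p[...,2]>.165)&(p[...,2]<.195)&(np.hypot(p[...,0]-.55,p[...,1]-.172)<.045)&(d>0)
    q=p[m];r=cv2.minAreaRect(q[:,:2].astype(np.float32)*1000);print(m.sum(),np.median(q[:,2]),r);return im
E
python3 - <<'E'
from h import *
st();bar();go([.5515,.171,.22])
E
```

```text
t 3.68 p [0.5302 0.167  0.2654] ang -169.0 F [ 0.7 -0.4 -0.3] M [ 0.03  0.02 -0.04] w 0.0556 j [ 0.31  0.35  0.2   1.43 -0.    0.11]
1214 0.17290720444624247 ((553.6502685546875, 174.16140747070312), (49.79103469848633, 13.975399017333984), 10.812053680419922)
t 3.73 p [0.5302 0.1668 0.2655] ang -168.99 F [-0.3 -0.1  0.1] M [-0.03 -0.03  0.  ] w 0.0556 j [ 0.3   0.35  0.2   1.43 -0.    0.11]
to [-2.17  0.    4.55]
```

Emit:
arm_command --pt "-0.8 0.1 1.5" --pt "-1.6 0.2 3.0" --pt "-2.3 0.3 5.0" --pt "-2.3 0.3 6.5" --pt "-2.3 0.3 6.5" --turn '[0,0,0,0,0]' --hand '[0.35,0.35,0.35,0.35,0.35]'

```text
clock: 4.15
eef_pos: [0.5505, 0.1735, 0.197]
tool_rot: [-0.096, 0.995, -0.001, -0.003]
ft_force: [-1.5, -0.2, -0.4]
grip_width: 0.0556
```

Run:
```python
from h import *
camera("wrist");camera("wrist");im=bar();st();go([.5525,.174,.158])
```

```text
2467 0.17303555693157371 ((552.973876953125, 170.71603393554688), (65.23163604736328, 49.00639343261719), 78.33245849609375)
t 4.3 p [0.5526 0.1745 0.2014] ang -168.91 F [-0.6 -0.2  0.1] M [ 0.02 -0.01  0.01] w 0.0555 j [ 0.31  0.42  0.14  1.29 -0.    0.11]
t 4.3 p [0.5526 0.1745 0.2014] ang -168.91 F [-0.6 -0.2  0.1] M [ 0.02 -0.01  0.01] w 0.0555 j [ 0.31  0.42  0.14  1.29 -0.    0.11]
to [ 0.03 -0.05  4.34]
```

Emit:
arm_command --pt "0 0 1.5" --pt "0 0 3.0" --pt "0 0 4.3" --pt "0 0 4.3" --pt "0 0 4.3" --turn '[0,0,0,0,0]' --hand '[0.35,0.35,0.35,0.5,0.65]'

```text
clock: 4.72
eef_pos: [0.5526, 0.1749, 0.1583]
tool_rot: [-0.097, 0.995, 0.0, 0.0]
ft_force: [-0.5, -0.5, 1.0]
grip_width: 0.0323
```

Emit:
arm_command --pt "0 0 0" --pt "0 0 0" --pt "0 0 0" --turn '[0,0,0]' --hand '[0.7,0.75,0.77]'

```text
clock: 4.97
eef_pos: [0.5532, 0.1753, 0.1587]
tool_rot: [-0.097, 0.995, 0.0, 0.001]
ft_force: [0.3, 0.2, -1.3]
grip_width: 0.0196
```

Run:
```python
from h import *
st();im,d=camera("wrist");save("d.png",im[180:384,120:400],2.5);st()
```

```text
t 4.97 p [0.5532 0.1753 0.1587] ang -168.82 F [ 0.3  0.2 -1.3] M [ 0.01 -0.04 -0.04] w 0.0196 j [ 0.31  0.45  0.07  1.19 -0.    0.11]
t 5.02 p [0.5531 0.1752 0.1585] ang -168.82 F [ 0.6 -0.1 -0.7] M [-0.02  0.03  0.  ] w 0.0195 j [0.31 0.45 0.07 1.19 0.   0.11]
```

View pics/d.png

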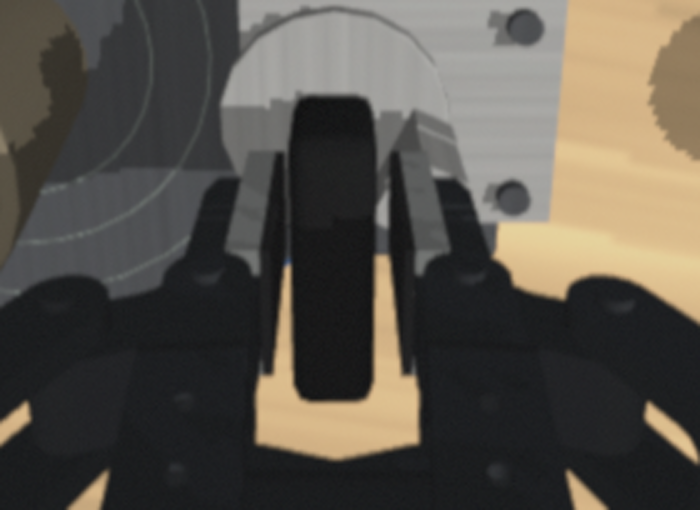

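The bar sits between the pads, about 0.7 mm nearer the left pad (333 against a middle of 338). The stop post shows at (430,140), below the fingertips. I shift by 0.7 mm and close.

Emit:
arm_command --pt "0 -0.07 0" --pt "0 -0.07 0" --pt "0 -0.07 0" --pt "0 -0.07 0" --pt "0 -0.07 0" --turn '[0,0,0,0,0]' --hand '[0.77,0.8,0.84,0.9,1]'

```text
clock: 5.43
eef_pos: [0.5528, 0.1744, 0.1577]
tool_rot: [-0.097, 0.995, 0.0, 0.0]
ft_force: [0.2, 0.5, 2.1]
grip_width: 0.013
```

Emit:
arm_command --pt "0 0 0" --pt "0 0 0" --turn '[0,0]' --hand '[1,1]'

```text
clock: 5.6
eef_pos: [0.5528, 0.1744, 0.1577]
tool_rot: [-0.097, 0.995, 0.0, 0.0]
ft_force: [-0.0, 0.0, 3.9]
grip_width: 0.0126
```

```bash
python3 -c "
from h import *
st()"
```

```text
t 5.6 p [0.5528 0.1744 0.1577] ang -168.82 F [-0.   0.   3.9] M [-0.06  0.19 -0.  ] w 0.0126 j [ 0.31  0.45  0.07  1.19 -0.    0.11]
```

Emit:
arm_command --pt "0 0 -0.25" --pt "0 0 -0.5" --pt "0 0 -0.75" --pt "0 0 -1.0" --pt "0 0 -1.2" --turn '[0,0,0,0,0]' --hand '[1,1,1,1,1]'

```text
clock: 6.02
eef_pos: [0.5525, 0.1743, 0.1683]
tool_rot: [-0.097, 0.995, -0.0, -0.001]
ft_force: [5.0, 1.8, -13.8]
grip_width: 0.0129
```

Emit:
arm_command --pt "0 0 -0.1" --pt "0 0 -0.2" --pt "0 0 -0.3" --pt "0 0 -0.35" --pt "0 0 -0.35" --turn '[0,0,0,0,0]' --hand '[1,1,1,1,1]'

```text
clock: 6.43
eef_pos: [0.5525, 0.1743, 0.1727]
tool_rot: [-0.097, 0.995, -0.0, -0.0]
ft_force: [4.3, 1.4, -13.4]
grip_width: 0.0133
```

```bash
python3 -c "
from h import *
st()"
```

```text
t 6.43 p [0.5525 0.1743 0.1727] ang -168.82 F [  4.3   1.4 -13.4] M [ 0.36 -1.11  0.04] w 0.0133 j [0.31 0.44 0.09 1.23 0.   0.11]
```

Emit:
arm_command --pt "0 0 -0.05" --pt "0 0 -0.05" --pt "0 0 -0.05" --turn '[0,-0.04,-0.08]' --hand '[1,1,1]'

```text
clock: 6.68
eef_pos: [0.5525, 0.1742, 0.1732]
tool_rot: [-0.138, 0.99, -0.0, -0.0]
ft_force: [4.4, 0.3, -13.9]
grip_width: 0.0131
```

```bash
python3 -c "
from h import *
st()"
```

```text
t 6.68 p [0.5525 0.1742 0.1732] ang -164.13 F [  4.4   0.3 -13.9] M [ 0.24 -1.12 -0.05] w 0.0131 j [ 0.31  0.44  0.09  1.23 -0.    0.03]
```

Emit:
arm_command --pt "0 0 0" --pt "0 0 0" --pt "0 0 0" --turn '[-0.05,-0.1,-0.15]' --hand '[1,1,1]'

```text
clock: 6.93
eef_pos: [0.5526, 0.174, 0.1732]
tool_rot: [-0.212, 0.977, -0.0, -0.0]
ft_force: [4.8, 0.2, -13.0]
grip_width: 0.013
```

```bash
python3 -c "
from h import *
st()"
```

```text
t 6.93 p [0.5526 0.174  0.1732] ang -155.51 F [  4.8   0.2 -13. ] M [ 0.11 -1.14 -0.02] w 0.013 j [ 0.31  0.44  0.09  1.23 -0.   -0.12]
```

Emit:
arm_command --pt "0 0 0" --pt "0 0 0" --pt "0 0 0" --pt "0 0 0" --pt "0 0 0" --turn '[-0.1,-0.2,-0.3,-0.4,-0.5]' --hand '[1,1,1,1,1]'

```text
clock: 7.35
eef_pos: [0.553, 0.1736, 0.1733]
tool_rot: [-0.448, 0.894, -0.001, -0.0]
ft_force: [5.3, -0.6, -14.2]
grip_width: 0.0134
```

Run:
```python
from h import *
st();im,d=camera("wrist");save("e.png",im[150:384,100:420],2.4);st()
```

```text
t 7.35 p [0.553  0.1736 0.1733] ang -126.75 F [  5.3  -0.6 -14.2] M [-0.11 -1.31 -0.03] w 0.0134 j [ 0.31  0.44  0.09  1.23 -0.   -0.62]
t 7.4 p [0.553  0.1736 0.1733] ang -126.54 F [  5.6  -0.7 -13.7] M [-0.15 -1.3   0.04] w 0.0134 j [ 0.31  0.44  0.09  1.23 -0.   -0.63]
```

View pics/e.png

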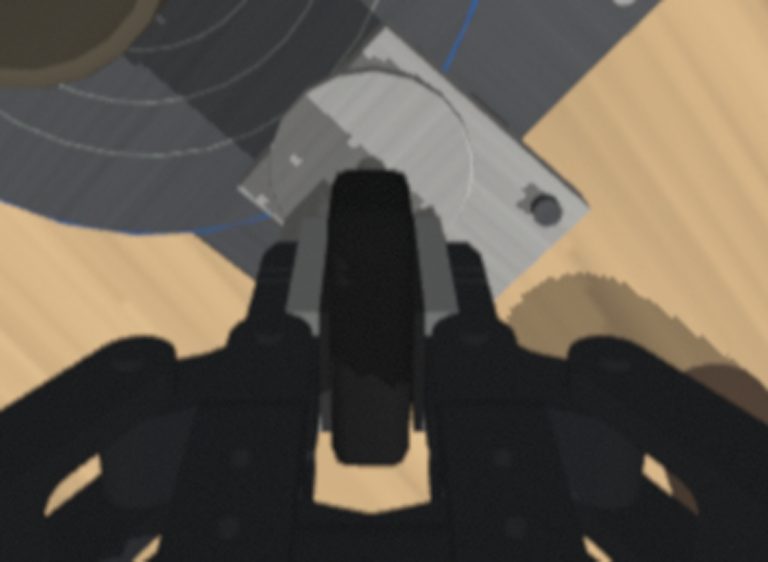

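The bar stays gripped and turned about 0.74 rad with almost no torque. The post is hidden behind it, so I go on by feel.

Emit:
arm_command --pt "0 0 0" --pt "0 0 0" --pt "0 0 0" --turn '[-0.04,-0.08,-0.12]' --hand '[1,1,1]'

```text
clock: 7.65
eef_pos: [0.5531, 0.1735, 0.1733]
tool_rot: [-0.5, 0.866, -0.001, 0.0]
ft_force: [5.9, -0.1, -12.6]
grip_width: 0.0129
```

Emit:
arm_command --pt "0 0 0" --pt "0 0 0" --turn '[-0.03,-0.05]' --hand '[1,1]'

```text
clock: 7.82
eef_pos: [0.5532, 0.1735, 0.1734]
tool_rot: [-0.521, 0.854, -0.001, 0.0]
ft_force: [5.7, -1.1, -14.1]
grip_width: 0.0128
```

```bash
python3 -c "
from h import *
st()"
```

```text
t 7.82 p [0.5532 0.1735 0.1734] ang -117.22 F [  5.7  -1.1 -14.1] M [-0.18 -1.41 -0.06] w 0.0128 j [ 0.3   0.44  0.09  1.23 -0.   -0.79]
```

Run:
```python
from h import *
ax=np.array([.5525,.174])
for c in("wrist","top","side"):
    im,d,p=cloud(c);q=p[...,:2]-ax;rr=np.hypot(q[...,0],q[...,1])
    m=(d>0)&(rr<.034)&(rr>.011)&(p[...,2]>.122)&(p[...,2]<.141)
    a=(np.degrees(np.arctan2(q[...,1],q[...,0]))[m]-11.2)
    print(c,m.sum());
    if m.sum(): print(np.c_[np.round(a),np.round(rr[m]*1e3),np.round(p[...,2][m]*1e3)][np.argsort(a)][::max(1,m.sum()//25)].astype(int).tolist())
```

```text
wrist 259
[[-37, 14, 128], [-34, 14, 128], [-33, 14, 129], [-32, 14, 133], [-31, 16, 129], [-30, 14, 133], [-29, 17, 127], [-28, 13, 129], [-27, 18, 131], [-26, 19, 125], [-26, 13, 123], [-25, 20, 126], [-24, 19, 139], [-24, 21, 133], [-23, 20, 140], [-23, 22, 137], [-22, 22, 126], [-22, 22, 134], [-21, 23, 124], [-20, 25, 134], [-20, 25, 125], [-19, 25, 127], [-19, 27, 137], [-18, 28, 134], [-17, 27, 127], [-17, 28, 132]]
top 0
side 135
[[-26, 14, 139], [-18, 18, 131], [-17, 13, 138], [-16, 22, 140], [-14, 18, 124], [-13, 24, 126], [-12, 23, 141], [-11, 26, 126], [-10, 26, 123], [-10, 25, 138], [-8, 25, 133], [15, 24, 123], [22, 22, 125], [43, 19, 132], [45, 25, 131], [47, 23, 130], [52, 22, 131], [55, 17, 133], [58, 15, 131], [69, 26, 135], [75, 27, 128], [78, 23, 138], [79, 27, 134], [83, 27, 123], [84, 28, 136], [87, 26, 128], [92, 21, 128]]
```

Emit:
arm_command --pt "0 0 0" --pt "0 0 0" --pt "0 0 0" --turn '[-0.03,-0.06,-0.06]' --hand '[1,1,1]'

```text
clock: 8.22
eef_pos: [0.5532, 0.1735, 0.1734]
tool_rot: [-0.546, 0.838, -0.001, 0.0]
ft_force: [6.1, -0.7, -13.8]
grip_width: 0.013
```

```bash
python3 -c "
from h import *
st()"
```

```text
t 8.22 p [0.5532 0.1735 0.1734] ang -113.8 F [  6.1  -0.7 -13.8] M [-0.21 -1.42 -0.01] w 0.013 j [ 0.3   0.44  0.09  1.23 -0.   -0.85]
```

Emit:
arm_command --pt "0 0 0" --pt "0 0 0" --turn '[-0.03,-0.03]' --hand '[1,1]'

```text
clock: 8.38
eef_pos: [0.5533, 0.1735, 0.1734]
tool_rot: [-0.559, 0.829, -0.001, 0.0]
ft_force: [6.2, -0.6, -12.9]
grip_width: 0.0129
```

```bash
python3 -c "
from h import *
st()"
```

```text
t 8.38 p [0.5533 0.1735 0.1734] ang -112.09 F [  6.2  -0.6 -12.9] M [-0.19 -1.41  0.01] w 0.0129 j [ 0.3   0.44  0.09  1.23 -0.   -0.88]
```

Emit:
arm_command --pt "0 0 0" --pt "0 0 0" --turn '[-0.03,-0.03]' --hand '[1,1]'

```text
clock: 8.55
eef_pos: [0.5533, 0.1734, 0.1734]
tool_rot: [-0.571, 0.821, -0.001, 0.0]
ft_force: [6.2, -1.1, -13.6]
grip_width: 0.0128
```

```bash
python3 -c "
from h import *
st()"
```

```text
t 8.55 p [0.5533 0.1734 0.1734] ang -110.37 F [  6.2  -1.1 -13.6] M [-0.25 -1.45  0.01] w 0.0128 j [ 0.3   0.44  0.09  1.23 -0.   -0.91]
```

Emit:
arm_command --pt "0 0 0" --pt "0 0 0" --turn '[-0.02,-0.02]' --hand '[1,1]'

```text
clock: 8.72
eef_pos: [0.5533, 0.1734, 0.1734]
tool_rot: [-0.579, 0.815, -0.001, 0.0]
ft_force: [6.1, -1.1, -13.5]
grip_width: 0.0131
```

```bash
python3 -c "
from h import *
st()"
```

```text
t 8.72 p [0.5533 0.1734 0.1734] ang -109.24 F [  6.1  -1.1 -13.5] M [-0.23 -1.46  0.02] w 0.0131 j [ 0.3   0.44  0.09  1.23 -0.   -0.93]
```

1.04 rad, still free.

Emit:
arm_command --pt "0 0 0" --pt "0 0 0" --turn '[-0.02,-0.02]' --hand '[1,1]'

```text
clock: 8.88
eef_pos: [0.5533, 0.1734, 0.1734]
tool_rot: [-0.587, 0.809, -0.001, 0.0]
ft_force: [6.2, -1.4, -12.8]
grip_width: 0.013
```

```bash
python3 -c "
from h import *
st()"
```

```text
t 8.88 p [0.5533 0.1734 0.1734] ang -108.09 F [  6.2  -1.4 -12.8] M [-0.18 -1.44  0.03] w 0.013 j [ 0.3   0.44  0.09  1.23 -0.   -0.95]
```

Emit:
arm_command --pt "0 0 0" --pt "0 0 0" --turn '[-0.02,-0.02]' --hand '[1,1]'

```text
clock: 9.05
eef_pos: [0.5533, 0.1734, 0.1734]
tool_rot: [-0.595, 0.804, -0.001, 0.0]
ft_force: [6.7, -1.0, -12.5]
grip_width: 0.0133
```

```bash
python3 -c "
from h import *
st()"
```

```text
t 9.05 p [0.5533 0.1734 0.1734] ang -106.95 F [  6.7  -1.  -12.5] M [-0.21 -1.49 -0.01] w 0.0133 j [ 0.3   0.44  0.09  1.23 -0.   -0.97]
```

Emit:
arm_command --pt "0 0 0" --pt "0 0 0" --turn '[-0.025,-0.025]' --hand '[1,1]'

```text
clock: 9.22
eef_pos: [0.5534, 0.1734, 0.1734]
tool_rot: [-0.605, 0.796, -0.001, 0.0]
ft_force: [5.5, -0.0, -13.5]
grip_width: 0.0127
```

```bash
python3 -c "
from h import *
st()"
```

```text
t 9.22 p [0.5534 0.1734 0.1734] ang -105.51 F [  5.5  -0.  -13.5] M [-0.16 -1.55  0.04] w 0.0127 j [ 0.3   0.44  0.09  1.23 -0.   -1.  ]
```

Emit:
arm_command --pt "0 0 0" --pt "0 0 0" --turn '[-0.02,-0.02]' --hand '[1,1]'

```text
clock: 9.38
eef_pos: [0.5534, 0.1734, 0.1734]
tool_rot: [-0.613, 0.79, -0.001, 0.0]
ft_force: [6.2, -0.6, -13.7]
grip_width: 0.0131
```

```bash
python3 -c "
from h import *
st()"
```

```text
t 9.38 p [0.5534 0.1734 0.1734] ang -104.37 F [  6.2  -0.6 -13.7] M [-0.23 -1.51  0.01] w 0.0131 j [ 0.3   0.44  0.09  1.23 -0.   -1.02]
```

Emit:
arm_command --pt "0 0 0" --pt "0 0 0" --turn '[-0.025,-0.025]' --hand '[1,1]'

```text
clock: 9.55
eef_pos: [0.5534, 0.1734, 0.1735]
tool_rot: [-0.623, 0.782, -0.001, 0.0]
ft_force: [6.7, -0.6, -13.0]
grip_width: 0.0128
```

```bash
python3 -c "
from h import *
st()"
```

```text
t 9.55 p [0.5534 0.1734 0.1735] ang -102.93 F [  6.7  -0.6 -13. ] M [-0.21 -1.57 -0.01] w 0.0128 j [ 0.3   0.44  0.09  1.23 -0.   -1.04]
```

Emit:
arm_command --pt "0 0 0" --pt "0 0 0" --turn '[-0.02,-0.02]' --hand '[1,1]'

```text
clock: 9.72
eef_pos: [0.5535, 0.1734, 0.1735]
tool_rot: [-0.631, 0.776, -0.001, 0.0]
ft_force: [5.7, -0.6, -13.7]
grip_width: 0.0133
```

```bash
python3 -c "
from h import *
st()"
```

```text
t 9.72 p [0.5535 0.1734 0.1735] ang -101.82 F [  5.7  -0.6 -13.7] M [-0.25 -1.53 -0.11] w 0.0133 j [ 0.3   0.44  0.09  1.23 -0.   -1.06]
```

Emit:
arm_command --pt "0 0 0" --pt "0 0 0" --turn '[-0.01,-0.01]' --hand '[1,1]'

```text
clock: 9.88
eef_pos: [0.5536, 0.1734, 0.1735]
tool_rot: [-0.634, 0.773, -0.001, 0.0]
ft_force: [7.0, -0.1, -13.2]
grip_width: 0.0129
```

```bash
python3 -c "
from h import *
st();camera('side');st()"
```

```text
t 9.88 p [0.5536 0.1734 0.1735] ang -101.28 F [  7.   -0.1 -13.2] M [-0.18 -1.59 -0.18] w 0.0129 j [ 0.3   0.44  0.09  1.23 -0.   -1.07]
t 9.93 p [0.5536 0.1734 0.1735] ang -101.3 F [  7.5  -1.1 -13.1] M [-0.18 -1.57 -0.28] w 0.0133 j [ 0.3   0.44  0.09  1.23 -0.   -1.07]
```

Contact: Mz is −0.2 to −0.3 N m, about 10 N at the post. I back off about 0.05 rad to the notch's middle and lower.

Emit:
arm_command --pt "0 0 0" --pt "0 0 0" --pt "0 0 0.1" --pt "0 0 0.2" --pt "0 0 0.3" --turn '[0.03,0.055,0.055,0.055,0.055]' --hand '[1,1,1,1,1]'

```text
clock: 10.35
eef_pos: [0.5534, 0.1734, 0.1705]
tool_rot: [-0.613, 0.79, -0.001, 0.0]
ft_force: [5.6, -0.8, -12.2]
grip_width: 0.0131
```

```bash
python3 -c "
from h import *
st();camera('side');st()"
```

```text
t 10.35 p [0.5534 0.1734 0.1705] ang -104.41 F [  5.6  -0.8 -12.2] M [-0.28 -1.42 -0.06] w 0.0131 j [ 0.3   0.44  0.09  1.22 -0.   -1.01]
t 10.4 p [0.5534 0.1734 0.1703] ang -104.41 F [  6.6   0.2 -13.5] M [-0.23 -1.51  0.02] w 0.0133 j [ 0.3   0.44  0.09  1.22 -0.   -1.01]
```

Emit:
arm_command --pt "0 0 0.1" --pt "0 0 0.2" --pt "0 0 0.2" --turn '[0,0,0]' --hand '[1,1,1]'

```text
clock: 10.65
eef_pos: [0.5534, 0.1734, 0.1685]
tool_rot: [-0.613, 0.79, -0.001, 0.0]
ft_force: [5.6, -0.6, -12.7]
grip_width: 0.0133
```

```bash
python3 -c "
from h import *
st()"
```

```text
t 10.65 p [0.5534 0.1734 0.1685] ang -104.41 F [  5.6  -0.6 -12.7] M [-0.26 -1.44 -0.  ] w 0.0133 j [ 0.3   0.44  0.09  1.22 -0.   -1.01]
```

Emit:
arm_command --pt "0 0 0.05" --pt "0 0 0.05" --turn '[0,0]' --hand '[1,1]'

```text
clock: 10.82
eef_pos: [0.5534, 0.1734, 0.1681]
tool_rot: [-0.613, 0.79, -0.001, 0.0]
ft_force: [5.7, -0.8, -12.1]
grip_width: 0.0131
```

```bash
python3 -c "
from h import *
st()"
```

```text
t 10.82 p [0.5534 0.1734 0.1681] ang -104.41 F [  5.7  -0.8 -12.1] M [-0.25 -1.4   0.01] w 0.0131 j [ 0.3   0.44  0.08  1.22 -0.   -1.01]
```

Emit:
arm_command --pt "0 0 0.05" --pt "0 0 0.05" --turn '[0,0]' --hand '[1,1]'

```text
clock: 10.98
eef_pos: [0.5534, 0.1734, 0.1678]
tool_rot: [-0.613, 0.79, -0.001, 0.0]
ft_force: [6.0, -1.1, -11.9]
grip_width: 0.0128
```

```bash
python3 -c "
from h import *
st()"
```

```text
t 10.98 p [0.5534 0.1734 0.1678] ang -104.41 F [  6.   -1.1 -11.9] M [-0.22 -1.37 -0.01] w 0.0128 j [ 0.3   0.44  0.08  1.21 -0.   -1.01]
```

Emit:
arm_command --pt "0 0 0.05" --pt "0 0 0.05" --turn '[0,0]' --hand '[1,1]'

```text
clock: 11.15
eef_pos: [0.5534, 0.1734, 0.1677]
tool_rot: [-0.613, 0.79, -0.001, 0.0]
ft_force: [4.9, -1.7, -9.8]
grip_width: 0.0129
```

```bash
python3 -c "
from h import *
st()"
```

```text
t 11.15 p [0.5534 0.1734 0.1677] ang -104.41 F [ 4.9 -1.7 -9.8] M [-0.31 -1.22 -0.03] w 0.0129 j [ 0.3   0.44  0.08  1.21 -0.   -1.01]
```

Support begins at lift 10.0 mm, exactly the rest notch. I unload and release.

Emit:
arm_command --pt "0 0 0.05" --pt "0 0 0.1" --pt "0 0 0.15" --pt "0 0 0.15" --turn '[0,0,0,0]' --hand '[1,1,1,1]'

```text
clock: 11.48
eef_pos: [0.5535, 0.1734, 0.1675]
tool_rot: [-0.613, 0.79, -0.002, 0.001]
ft_force: [3.4, -5.0, 0.7]
grip_width: 0.0133
```

```bash
python3 -c "
from h import *
st()"
```

```text
t 11.48 p [0.5535 0.1734 0.1675] ang -104.41 F [ 3.4 -5.   0.7] M [-0.93 -0.61  0.04] w 0.0133 j [ 0.3   0.44  0.08  1.21 -0.   -1.01]
```

Emit:
arm_command --pt "0 0 0" --pt "0 0 0" --pt "0 0 0" --pt "0 0 0" --pt "0 0 0" --turn '[0,0,0,0,0]' --hand '[0.8,0.7,0.55,0.45,0.45]'

```text
clock: 11.9
eef_pos: [0.5524, 0.1747, 0.1656]
tool_rot: [-0.613, 0.79, 0.0, 0.0]
ft_force: [0.4, -0.1, -0.4]
grip_width: 0.0469
```

Emit:
arm_command --pt "0 0 -1.0" --pt "0 0 -3.5" --pt "0 0 -7" --pt "0 0 -10" --pt "0 0 -10" --turn '[0,0,0,0,0]' --hand '[0.45,0.45,0.45,0.45,0.45]'

```text
clock: 12.32
eef_pos: [0.5555, 0.1754, 0.2734]
tool_rot: [-0.613, 0.79, -0.002, 0.006]
ft_force: [0.1, 1.0, 0.7]
grip_width: 0.0469
```

Run:
```python
from h import *
st();camera("wrist");camera("wrist");st();im=bar();save("f.png",im,1.5)
# peg
for c in("top","wrist"):
    im,d,p=cloud(c)
    m=(p[...,2]>.112)&(p[...,2]<.122)&(np.hypot(p[...,0]-.53,p[...,1]-.01)<.03)&(d>0)
    print(c,m.sum(),p[m].mean(0) if m.any() else 0)
    for n,z in(("peg_grip",.098),("wheel_center",.06),("cup",.06)):
        for r in spot_point(c,n)[:2]: print(n,round(r["conf"],2),np.round(px2w(c,r["location"],z=z),4))
    m=(p[...,2]>.125)&(p[...,2]<.14)&(np.hypot(p[...,0]-.57,p[...,1]-.077)<.05)&(d>0)
    if m.sum()>5: print("cup rim",cv2.minEnclosingCircle(p[m][:,:2].astype(np.float32)*1000))
```

```text
t 12.32 p [0.5555 0.1754 0.2734] ang -104.35 F [0.1 1.  0.7] M [ 0.05 -0.07  0.04] w 0.0469 j [ 0.31  0.39  0.29  1.45  0.   -1.01]
t 12.42 p [0.5536 0.1748 0.2679] ang -104.35 F [ 0.3 -0.9 -0.6] M [0.01 0.02 0.  ] w 0.0468 j [ 0.31  0.39  0.28  1.45  0.   -1.01]
1448 0.1826809515019645 ((554.1612548828125, 173.37149047851562), (49.11432647705078, 13.95029067993164), 75.79790496826172)
top 22 [0.52711607 0.01331143 0.11707027]
peg_grip 0.77 [0.5267 0.0048 0.098 ]
wheel_center 0.62 [0.5718 0.0691 0.06  ]
cup 0.89 [ 0.5933 -0.184   0.06  ]
cup 0.81 [ 0.4203 -0.1449  0.06  ]
cup rim ((574.3599853515625, 76.60013580322266), 35.471435546875)
wrist 0 0
cup 0.96 [0.3748 0.0621 0.06  ]
cup 0.87 [0.5779 0.0754 0.06  ]
cup rim ((576.488525390625, 76.254638671875), 35.850006103515625)
```

View pics/f.png

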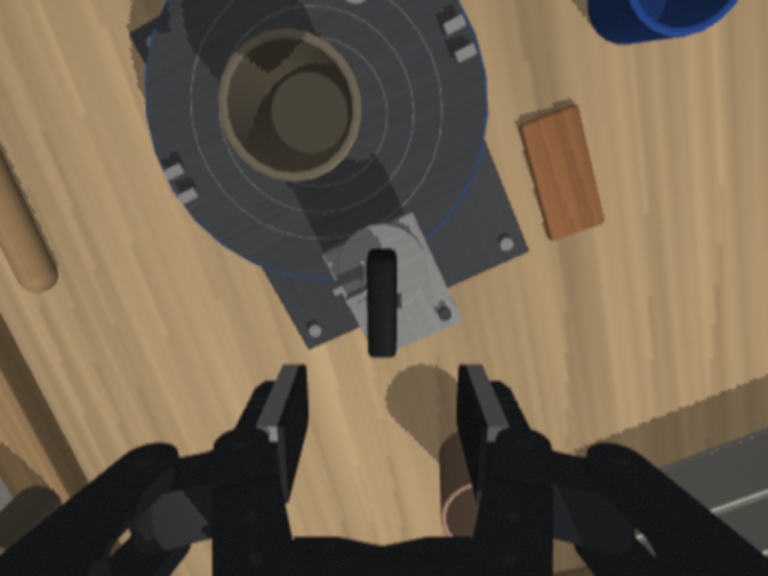

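The plunger stays retracted: bar top +9.8 mm, turned about 65°, key beside the post at (350,275). The wheel centre from the geometry is (0.572,0.078), and it predicts the peg at (0.528,0.013); the top camera measured (0.527,0.013). Now the peg.

Emit:
arm_command --pt "4 -0.4 0" --pt "8 -0.8 0.5" --pt "12 -1.2 2" --pt "16.3 -1.5 4.0" --pt "16.3 -1.5 5.5" --turn '[0.07,0.14,0.21,0.28,0.35]' --hand '[0.45,0.45,0.45,0.45,0.45]'

```text
clock: 13.28
eef_pos: [0.5257, 0.0078, 0.2102]
tool_rot: [-0.462, 0.887, -0.001, -0.0]
ft_force: [0.6, -0.1, -1.5]
grip_width: 0.047
```

Run:
```python
from h import *
camera("wrist");camera("wrist");im,d,p=cloud("wrist");go([.528,.013,.093])
m=(p[...,2]>.108)&(p[...,2]<.124)&(np.hypot(p[...,0]-.528,p[...,1]-.013)<.025)&(d>0)
q=p[m];print(m.sum(),q.mean(0) if m.any() else 0);print(cv2.minEnclosingCircle(q[:,:2].astype(np.float32)*1000) if m.any() else 0)
save("g.png",im,1.4)
```

```text
t 13.43 p [0.5256 0.0121 0.2092] ang -124.43 F [0.5 0.4 0.5] M [ 0.03 -0.05 -0.02] w 0.047 j [ 0.02  0.31  0.01  1.27  0.   -0.95]
to [-0.23 -0.18 11.62]
324 [0.52909152 0.01204383 0.11543647]
((529.7343139648438, 12.790064811706543), 6.928463459014893)
```

View pics/g.png

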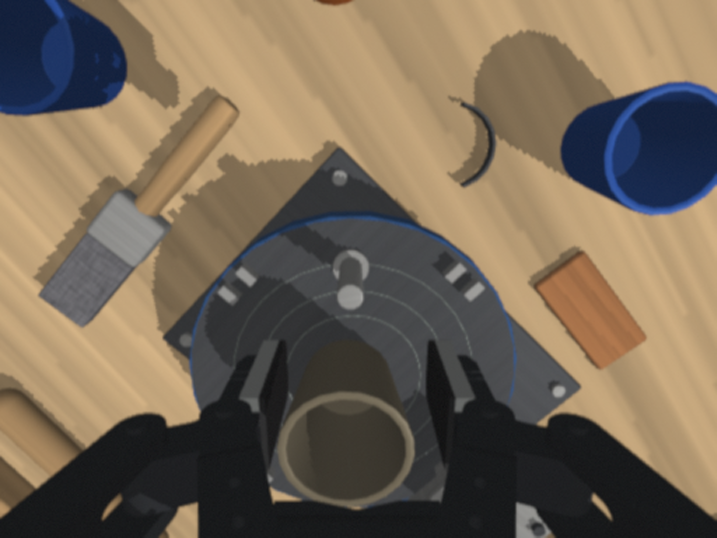

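The peg top is at (350,297), close to straight under the jaw centre line, with its finger lanes clear. The cup and bystanders are undisturbed. I descend.

Emit:
arm_command --pt "-0.25 -0.25 2.5" --pt "-0.25 -0.25 5.5" --pt "-0.25 -0.25 8.5" --pt "-0.25 -0.25 11.5" --pt "-0.25 -0.25 11.5" --turn '[0,0,0,0,0]' --hand '[0.45,0.45,0.45,0.5,0.6]'

```text
clock: 13.85
eef_pos: [0.5271, 0.015, 0.0909]
tool_rot: [-0.468, 0.884, 0.002, -0.004]
ft_force: [-1.4, 0.6, -0.9]
grip_width: 0.0344
```

Emit:
arm_command --pt "0 0 0" --pt "0 0 0" --pt "0 0 0" --pt "0 0 0" --pt "0 0 0" --turn '[0,0,0,0,0]' --hand '[0.7,0.76,0.82,0.9,1]'

```text
clock: 14.27
eef_pos: [0.5321, 0.0141, 0.098]
tool_rot: [-0.467, 0.884, -0.001, 0.003]
ft_force: [-0.9, 2.5, 7.6]
grip_width: 0.0125
```

Run:
```python
from h import *
camera("top");p,r=st()
# arc waypoints in present tool axes
c=np.array([.5717,.0778]);v=p[:2]-c;print(np.hypot(*v),np.degrees(np.arctan2(v[1],v[0])))
for a in np.arange(5,95,5):
    R2=R.from_euler('z',a,degrees=True).as_matrix()[:2,:2];dl=np.r_[R2@v-v,0];print(a,np.round(r.T@dl*100,2)[:2],end=';')
```

```text
t 14.32 p [0.5321 0.014  0.098 ] ang -124.37 F [-0.7  2.4  6.3] M [0.51 0.29 0.04] w 0.0122 j [ 0.03  0.41 -0.16  1.    0.   -0.95]
0.07503719249608726 -121.83274621311236
5 [-0.06 -0.65];10 [-0.17 -1.3 ];15 [-0.34 -1.93];20 [-0.57 -2.54];25 [-0.84 -3.14];30 [-1.17 -3.7 ];35 [-1.55 -4.24];40 [-1.97 -4.74];45 [-2.43 -5.2 ];50 [-2.93 -5.62];55 [-3.47 -6.  ];60 [-4.04 -6.33];65 [-4.63 -6.6 ];70 [-5.24 -6.83];75 [-5.88 -6.99];80 [-6.52 -7.11];85 [-7.17 -7.16];90 [-7.83 -7.16];
```

Emit:
arm_command --pt "-0.06 -0.65 0" --pt "-0.17 -1.3 0" --pt "-0.34 -1.93 0" --pt "-0.57 -2.54 0" --pt "-0.84 -3.14 0" --turn '[-0.087,-0.175,-0.262,-0.349,-0.436]' --hand '[1,1,1,1,1]'

```text
clock: 14.73
eef_pos: [0.5628, 0.0028, 0.098]
tool_rot: [-0.648, 0.761, -0.001, 0.002]
ft_force: [-0.6, 1.0, 7.0]
grip_width: 0.0117
```

```bash
python3 -c "
from h import *
st();camera('side');p,r=st();v=p[:2]-[.5717,.0778];print(np.hypot(*v),np.degrees(np.arctan2(v[1],v[0])))"
```

```text
t 14.73 p [0.5628 0.0028 0.098 ] ang -99.19 F [-0.6  1.   7. ] M [ 0.45  0.32 -0.09] w 0.0117 j [ 0.    0.46 -0.07  1.03  0.   -1.41]
t 14.78 p [0.5643 0.0026 0.098 ] ang -99.01 F [ 0.2 -0.2  7.5] M [0.34 0.06 0.09] w 0.0126 j [ 0.    0.46 -0.07  1.03  0.   -1.41]
0.075588612419349 -95.59340155754923
```

Emit:
arm_command --pt "-0.06 -0.65 0" --pt "-0.17 -1.3 0" --pt "-0.34 -1.93 0" --pt "-0.57 -2.54 0" --pt "-0.84 -3.14 0" --turn '[-0.087,-0.175,-0.262,-0.349,-0.436]' --hand '[1,1,1,1,1]'

```text
clock: 15.2
eef_pos: [0.5952, 0.0053, 0.098]
tool_rot: [0.797, -0.604, 0.002, -0.001]
ft_force: [0.5, -0.3, 6.1]
grip_width: 0.0124
```

Emit:
arm_command --pt "-0.06 -0.65 0" --pt "-0.17 -1.3 0" --pt "-0.34 -1.93 0" --pt "-0.57 -2.54 0" --pt "-0.84 -3.14 0" --turn '[-0.087,-0.175,-0.262,-0.349,-0.436]' --hand '[1,1,1,1,1]'

```text
clock: 15.62
eef_pos: [0.6239, 0.0213, 0.098]
tool_rot: [0.909, -0.418, 0.003, -0.001]
ft_force: [2.0, -1.5, 4.6]
grip_width: 0.012
```

```bash
python3 -c "
from h import *
st();camera('side');p,r=st();v=p[:2]-[.5717,.0778];print(np.hypot(*v),np.degrees(np.arctan2(v[1],v[0])))"
```

```text
t 15.62 p [0.6239 0.0213 0.098 ] ang -49.37 F [ 2.  -1.5  4.6] M [-0.22 -0.18 -0.14] w 0.012 j [ 0.03  0.57  0.11  1.11 -0.   -2.25]
t 15.67 p [0.6251 0.0223 0.098 ] ang -49.14 F [ 3.2 -0.4  6.2] M [-0.17 -0.45  0.07] w 0.0122 j [ 0.04  0.57  0.12  1.1  -0.   -2.25]
0.07702579444744437 -46.132708149560216
```

Emit:
arm_command --pt "-0.06 -0.65 0" --pt "-0.17 -1.3 0" --pt "-0.27 -1.67 0" --pt "-0.27 -1.67 0" --turn '[-0.087,-0.175,-0.227,-0.227]' --hand '[1,1,1,1]'

```text
clock: 16.0
eef_pos: [0.6359, 0.0347, 0.098]
tool_rot: [0.95, -0.313, 0.004, -0.001]
ft_force: [5.0, -1.6, 3.4]
grip_width: 0.0123
```

Run:
```python
from h import *
camera('side');im,d=camera('side');p,r=st();v=p[:2]-[.5717,.0778];print(np.hypot(*v),np.degrees(np.arctan2(v[1],v[0])))
im2,d=camera("top");save("h.png",np.hstack([cv2.resize(im2[110:250,110:300],(380,280)),cv2.resize(im[140:280,130:320],(380,280))]))
```

```text
t 16.1 p [0.6358 0.0345 0.098 ] ang -36.63 F [ 7.2 -1.8  3.3] M [-0.25 -0.87 -0.06] w 0.012 j [ 0.05  0.59  0.15  1.12 -0.   -2.45]
0.07733100436180346 -34.03793588533967
```

View pics/h.png

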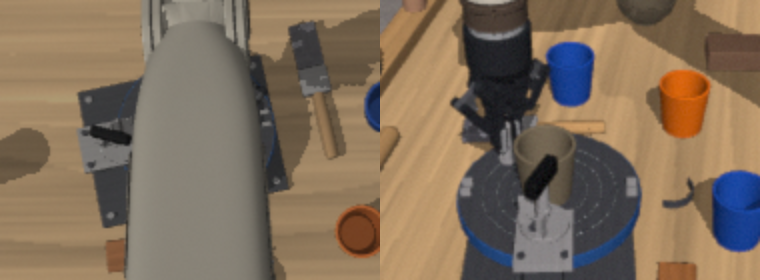

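Side view: the peg is gripped behind the cup, the cup is still centred and the plunger retracted. I release and retreat upward.

Emit:
arm_command --pt "0 0 0" --pt "0 0 0" --pt "0 0 0" --pt "0 0 0" --pt "0 0 0" --turn '[0,0,0,0,0]' --hand '[0.85,0.7,0.55,0.5,0.5]'

```text
clock: 16.57
eef_pos: [0.6314, 0.0351, 0.0949]
tool_rot: [0.95, -0.313, -0.001, 0.0]
ft_force: [-0.0, 0.5, 0.2]
grip_width: 0.0426
```

Emit:
arm_command --pt "0 0 -2" --pt "0 0 -5" --pt "0 0 -8" --pt "0 0 -11" --pt "0 0 -14" --turn '[0,0,0,0,0]' --hand '[0.5,0.5,0.5,0.5,0.5]'

```text
clock: 16.98
eef_pos: [0.6315, 0.0352, 0.2363]
tool_rot: [0.95, -0.313, -0.001, 0.0]
ft_force: [0.7, -0.4, -0.9]
grip_width: 0.043
```

Run:
```python
from h import *
camera("wrist");camera("wrist");st();im,d,p=cloud("wrist")
m=(p[...,2]>.108)&(p[...,2]<.124)&(np.hypot(p[...,0]-.636,p[...,1]-.034)<.03)&(d>0)
q=p[m];print("peg",m.sum());
if m.any():
    c,rad=cv2.minEnclosingCircle(q[:,:2].astype(np.float32)*1000);v=np.array(c)/1e3-[.5717,.0778];print(c,rad,np.hypot(*v),np.degrees(np.arctan2(v[1],v[0])))
save("i.png",im,1.4)
```

```text
t 17.08 p [0.6347 0.0354 0.2418] ang -36.48 F [ 0.4 -0.2  0.1] M [ 0.02 -0.07 -0.01] w 0.0426 j [ 0.06  0.51  0.39  1.44  0.   -2.45]
peg 249
(637.5252075195312, 32.938899993896484) 6.915802001953125 0.07965849759283045 -34.27515584062017
```

View pics/i.png

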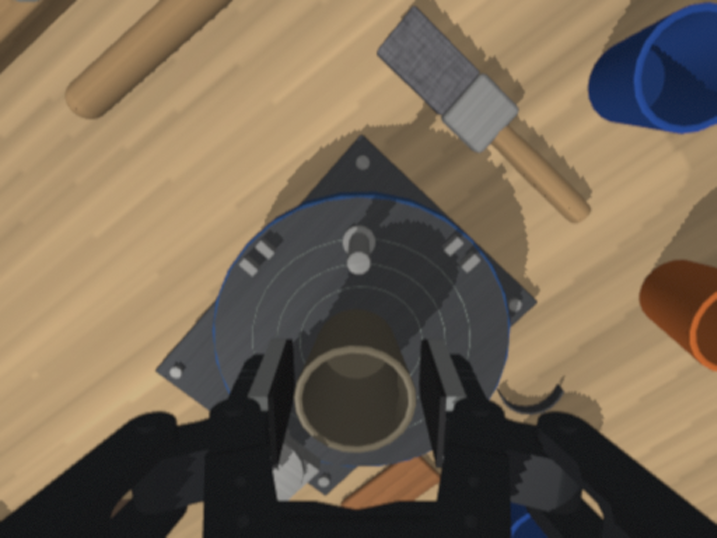

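The peg is at (358,262), measured at −34.3° against −123.3…−124° at the start, so it turned 89–90°. I run a last numeric check of the plunger and cup, then hand in.

Run:
```python
from h import *
im,d,p=cloud("side")
m=(p[...,2]>.172)&(p[...,2]<.2)&(np.hypot(p[...,0]-.553,p[...,1]-.174)<.04)&(d>0);print("bar top",m.sum(),np.percentile(p[m][:,2],[50,95]),cv2.minAreaRect(p[m][:,:2].astype(np.float32)*1000))
im,d,p=cloud("wrist");m=(p[...,2]>.128)&(p[...,2]<.14)&(np.hypot(p[...,0]-.575,p[...,1]-.077)<.05)&(d>0);print("rim",m.sum(),cv2.minEnclosingCircle(p[m][:,:2].astype(np.float32)*1000))
st();print(job_done())
```

```text
bar top 172 [0.18251127 0.18456249] ((553.5778198242188, 175.75660705566406), (50.75507354736328, 13.33298397064209), 76.14510345458984)
rim 2042 ((575.770263671875, 80.94923400878906), 35.99803924560547)
t 17.23 p [0.6317 0.0352 0.2347] ang -36.47 F [-0.6  1.2 -0.6] M [ 0.01 -0.01  0.03] w 0.0425 j [ 0.06  0.52  0.38  1.44  0.   -2.45]
the job is handed in; nothing more can be done
None
```

The plunger is locked back in its rest notch, the wheel has been turned a quarter turn counter-clockwise, and the job was handed in at about 17 s of the 72 s allowed.

- **Plunger:** I lifted the handle about 15.5 mm, below the 17 mm end stop. I twisted it by feel until it touched the stop post at about 1.17 rad, with a torque of about 0.2–0.3 N m, roughly 10 N at the key. I then backed off about 0.05 rad and lowered it until the notch took the load at 10.0 mm of lift, before letting go.
- **Plunger at the end:** it is still retracted. The bar top is about 9.5–10 mm above its locked height, and the bar has turned about 65°.
- **Wheel:** the peg measured −34.3° against −123.3° before, a turn of 89.0°. Taking −124° from the given geometry as the start makes it 89.7°, so the two differ by under a degree.
- **Cup:** it is upright on the wheel. Its rim centre reads (0.576, 0.081), against (0.574–0.576, 0.076–0.077) before. That is about 4–5 mm off in y. I took it for the wrist camera's calibration, or the cup riding round slightly off-centre with the wheel, and did not settle which.
- **Other things:** the scraper, rib and brush showed no sign of having moved in the pictures. I did not measure them.
- **Robot:** the gripper was clear above the peg and touching nothing when I handed in.

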